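Move the souvenir jars to the display rack in reverse order

TASK

The four finished souvenir jars stand on the pale drying rack in the order they were made, counted from its green end. Move them to the dark display rack in reverse order, so that the last-made comes first: the jar farthest from the drying rack's green end goes into the pocket next to the display rack's green end, and so on, until the jar that stood next to the drying rack's green end is farthest from the display rack's. Leave each jar standing upright in its own pocket, never tip one over, and do not push the green bottle, the wooden frame or the pot of sticks about.

Things in the scene. Friction and masses are not known exactly. Their poses are not given: they have to be found in the camera images.
- drying_rack: Pale wooden rack, fixed; the jars start here. Four 58 x 58 mm pockets in a row along its x axis, centred at x = -99, -33, 33, 99 mm, y = 0; floor 6 mm and tops of the 8 mm thick walls 20 mm above the table. 36 mm wide ledge for tags on its +y side, 6 mm high. Green end block (18 mm thick, 26 mm high) at its -x end, x = -136 to -154 mm. Origin: mid-row at table level; z up.
- display_rack: Dark wooden rack, fixed, empty at the start. Four 58 x 58 mm pockets in a row along its x axis, centred at x = -99, -33, 33, 99 mm, y = 0; floor 6 mm and tops of the 8 mm thick walls 20 mm above the table; 74 mm wide, no ledge. Green end block (18 mm thick, 26 mm high) at its -x end. Origin: mid-row at table level; z up. Either rack may be the left one.
- jar_red_mid (a point): Centre (half-way up, on the axis) of the loose souvenir jar with the red cap: an upright round clear glass jar, 40 mm across and 84 mm tall over all (glass 64 mm, then the red cap, 20 mm high and 40 mm across), about 0.14 kg. z is its axis. It starts in the drying-rack pocket beside the red tag, within a few mm of the pocket's middle.
- jar_yellow_mid (a point): Centre (half-way up, on the axis) of the loose souvenir jar with the yellow cap: an upright round clear glass jar, 40 mm across and 84 mm tall over all (glass 64 mm, then the yellow cap, 20 mm high and 40 mm across), about 0.14 kg. z is its axis. It starts in the drying-rack pocket beside the yellow tag, within a few mm of the pocket's middle.
- jar_blue_mid (a point): Centre (half-way up, on the axis) of the loose souvenir jar with the blue cap: an upright round clear glass jar, 40 mm across and 84 mm tall over all (glass 64 mm, then the blue cap, 20 mm high and 40 mm across), about 0.14 kg. z is its axis. It starts in the drying-rack pocket beside the blue tag, within a few mm of the pocket's middle.
- jar_black_mid (a point): Centre (half-way up, on the axis) of the loose souvenir jar with the black cap: an upright round clear glass jar, 40 mm across and 84 mm tall over all (glass 64 mm, then the black cap, 20 mm high and 40 mm across), about 0.14 kg. z is its axis. It starts in the drying-rack pocket beside the black tag, within a few mm of the pocket's middle.
- tag_red: Red colour tag, 28 x 28 x 4 mm, fixed flat on the drying rack's ledge, 54 mm to the +y side of the middle of the pocket in which the red-capped jar starts, so it still shows the jar's old place once the jar has gone. Origin: centre of its underside, 6 mm above the table.
- tag_yellow: Yellow colour tag, 28 x 28 x 4 mm, fixed flat on the drying rack's ledge, 54 mm to the +y side of the middle of the pocket in which the yellow-capped jar starts, so it still shows the jar's old place once the jar has gone. Origin: centre of its underside, 6 mm above the table.
- tag_blue: Blue colour tag, 28 x 28 x 4 mm, fixed flat on the drying rack's ledge, 54 mm to the +y side of the middle of the pocket in which the blue-capped jar starts, so it still shows the jar's old place once the jar has gone. Origin: centre of its underside, 6 mm above the table.
- tag_black: Black colour tag, 28 x 28 x 4 mm, fixed flat on the drying rack's ledge, 54 mm to the +y side of the middle of the pocket in which the black-capped jar starts, so it still shows the jar's old place once the jar has gone. Origin: centre of its underside, 6 mm above the table.
- bulb_bottle: Bystander, loose: green glass bulb-shaped bottle, 68 mm across at most, 120 mm tall, standing beyond the racks. Origin: centre of its underside.
- wood_frame: Bystander, loose: wooden picture frame standing upright on the robot's left, 35 mm deep (its x), 142 mm wide (its y), 160 mm tall. Origin: centre of its underside.
- stick_pot: Bystander, loose: blue round pot, 76 mm across, 85 mm tall, with bamboo sticks up to 155 mm above the table, on the robot's right. Origin: centre of its underside.

How it is judged:
By the outcome, as a careful person would: the job done as asked, in the order asked, and still so for the second after the job is handed in, with the robot touching nothing.
It also fails if it takes over 120 s, if anything falls off the work surface, if the arm or the gripper's body presses on something with over 40 N, if the wrist force passes 120 N, or if a joint passes its speed limit or range.

ROBOT

A 6-joint arm with a two-finger parallel gripper is mounted at the origin on the work surface. World frame = base frame: x ahead of the robot, y to its left, z up, the work surface at z = 0. Lengths are in m, angles in degrees, forces in N, time in s.
With the tool pointing down it reaches from about 0.4 to 0.825 m from the base axis. Payload 7 kg.
Tool frame: the origin (TCP) lies midway between the tips of the shut fingers; the grasp point (between the pads) lies 19 mm behind it; z points along the fingers, y is the direction in which the jaws open and shut (so a half turn about z gives the same grasp; the last joint's range is limited). The gripper opens to 88 mm and grips with 3 to 60 N. Pads are 19 mm wide; open, the fingers measure 130 mm over their backs; the gripper's body (78 mm by 193 mm) begins 47 mm behind the grasp point.
Start: joints at [-51.503, 20.546, 0.682, 0, -70.136, -16.507], TCP at [0.253, -0.626, 0.227] pointing down, gripper open.
Joint ranges: [-176.03, 176.03], [-82.01, 121.73], [-58.28, 71.71], [-173.87, 95.51], [-174.79, -0.11], [-173.66, 173.66]. Speed limits (degrees/s): [136.94, 136.94, 172.46, 180, 180, 180].

INTERFACE

Orientations are given as [roll, pitch, yaw] about the fixed x, y, z axes, in that order (R = Rz(yaw) Ry(pitch) Rx(roll)).
In Python, from plant import sensors, viewer, r gives the robot as it stands. The module is installed in compiled form; this text tells all that it offers.
- The arm moves only by the shell command python3 -m handwheel 'ROWS' [OPENING] [FORCE]. ROWS is JSON, one flat list of numbers, 6 for each row, row after row: the shift along the world's x, y, z in cm, then the turn, a rotation vector about the world's x, y, z in rad. In form: [tx, ty, tz, wx, wy, wz, tx, ty, tz, wx, wy, wz, ...]. A call has 1 to 8 rows; each row is the pose to reach, as a shift and turn from the pose measured when the call began; what a row does not reach only later rows make up. A row lasts 1/10 s, in which the tool goes at most 50 mm and 8.59 degrees, less where a joint would pass 70% of its speed; a pose out of reach is approached as far as the arm can. A call with a gripper value outside its range is refused whole. OPENING is the closure in counts, from 0 (fully open) to 255 (shut), set as the call begins (- or left out, the last holds). The fingers move at their own pace and stop on an object; FORCE is the grip in N (left out, the last holds). Time passes only in rows, so rows that repeat a pose let the fingers close. It gives the time, the measured TCP pose, the force and the opening at its end, in the units of the state.
- sensors.get_state(): the state, without advancing time (a new reading comes with each control period).
- viewer.capture(name): name is "scene" or "top" or "wrist"; returns a dict with "img" (384x512x3 uint8, red, green, blue), "camera_matrix" (3x3 intrinsics, pixels), "camera_from_world" (4x4, takes a point from world to camera coordinates); the wrist camera has in their place "mount" (4x4, takes a point from camera to tool coordinates, whose origin is the TCP and whose axes are the flange's). Camera axes: x right, y down, z forward; pixel columns grow to the right and rows downward; lengths in m; the calibration is good to about 2 mm. A picture is of the moment at which its call begins: read the wrist's pose just before it. There is no depth.
- r.close_job(): hands the job in, once; it reports no verdict.
The state is a dict: "time_s": time; "joints": joint angles; "qd": joint speeds; "joint_torque": joint torques, N m; "tcp_pos": TCP position; "eef_rot": TCP orientation; "contact_force": force on the tool from outside, world axes, zero at the start; "moment": the same for the moment, N m; "gripper_width": finger opening in m.
Only numpy, scipy, OpenCV 4.12 (cv2) and the standard library are available. Lean on these libraries where they do the work, as an engineer would, in place of code of your own. Each camera call takes 0.05 s, during which the arm holds its last target.

## Working session

There is one attempt and no reset: what is moved stays moved. The work goes in short steps, Python scripts to look and compute and a shell command to move; the robot and the scene stay as the last step left them, time stands still between calls to the robot, and variables do not carry over. Pictures are saved under pics/ and viewed, and the job is handed in when it is done.

```bash
mkdir -p pics; python3 - <<'E'
from plant import sensors, viewer
import cv2
print(sensors.get_state())
for n in ("scene","top"):
    c=viewer.capture(n); cv2.imwrite(f"pics/{n}0.png",cv2.resize(c["img"][:,:,::-1],(800,600),interpolation=cv2.INTER_CUBIC))
    print(c["camera_matrix"].tolist(),c["camera_from_world"].round(4).tolist())
E
```

```text
{'time_s': 0.0, 'joints': array([-5.15016058e+01,  2.05917724e+01,  6.34296930e-01, -1.95610960e-02,
       -7.01328009e+01, -1.65064573e+01]), 'qd': array([ 0.01753002, -0.05521481,  0.01889054, -0.11969618, -0.03755866,
        0.03195209]), 'joint_torque': array([ 3.03870647e-04, -5.82716775e+01,  2.93062162e+01,  6.99715465e+00,
        7.05628467e-03, -1.24163557e-04]), 'tcp_pos': array([ 0.25257096, -0.62546453,  0.22562458]), 'eef_rot': array([ 1.79908219e+02, -8.02129102e-03, -1.58014719e+02]), 'contact_force': array([ 1.17042717, -0.28688022, -0.44896947]), 'moment': array([-0.04990172, -0.02252518,  0.02482726]), 'gripper_width': 0.08727527401344132}
[[400.48035642089934, 0.0, 250.10612968926074], [0.0, 400.48035642089934, 190.95564220856983], [0.0, 0.0, 1.0]] [[-0.2197, 0.9756, 0.001, 0.1131], [0.5659, 0.1283, -0.8144, -0.2839], [-0.7947, -0.1783, -0.5803, 1.6491], [0.0, 0.0, 0.0, 1.0]]
[[476.96803965295345, 0.0, 251.7119641423784], [0.0, 476.96803965295345, 199.5923066733416], [0.0, 0.0, 1.0]] [[0.0249, -0.9997, 0.0041, -0.0295], [-0.9895, -0.0252, -0.1426, 0.6065], [0.1426, -0.0005, -0.9898, 1.2345], [0.0, 0.0, 0.0, 1.0]]
```

View pics/top0.png

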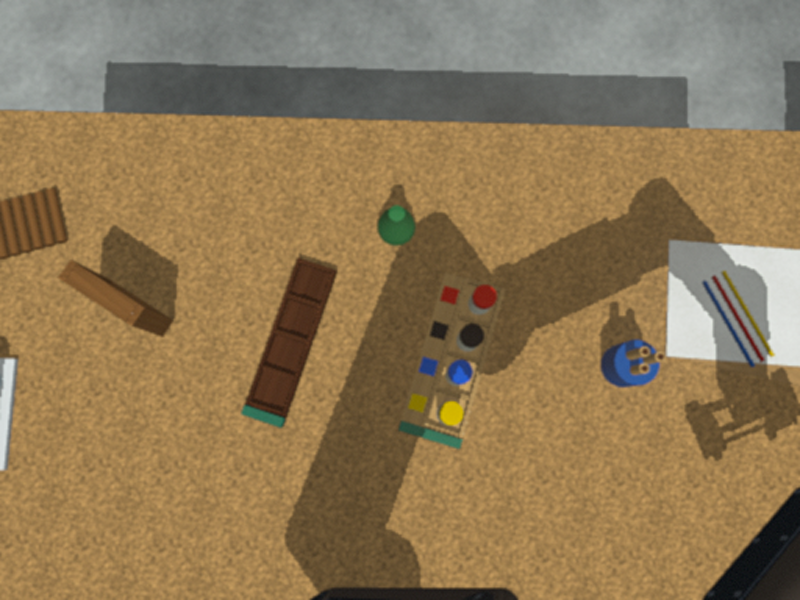

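View pics/scene0.png

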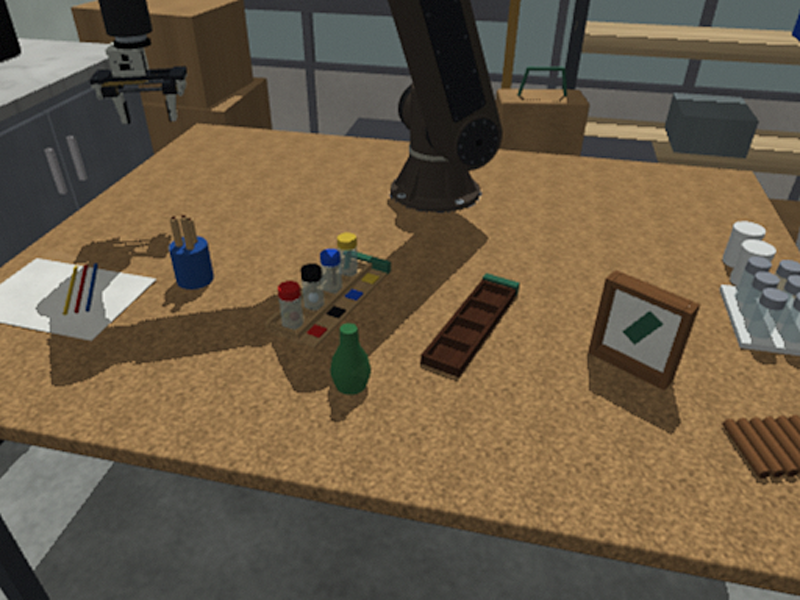

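Top view: both green ends face the robot. The drying rack (right, about (450,360)) runs yellow (452,412), blue (459,372), black (471,336), red (484,297) from its green end. The display rack is on the left at about (290,340). I'll enlarge it.

```bash
python3 - <<'E'
from plant import viewer
import cv2,numpy as np
c=viewer.capture("top"); np.save("top0.npy",c["img"]); np.savez("topcal.npz",K=c["camera_matrix"],T=c["camera_from_world"])
im=c["img"][:,:,::-1]
cv2.imwrite("pics/t_d.png",cv2.resize(im[155:285,145:230],None,fx=4.5,fy=4.5,interpolation=cv2.INTER_CUBIC)) 
cv2.imwrite("pics/t_s.png",cv2.resize(im[165:295,245:330],None,fx=4.5,fy=4.5,interpolation=cv2.INTER_CUBIC))
E
```

```text
(no output)
```

View pics/t_d.png

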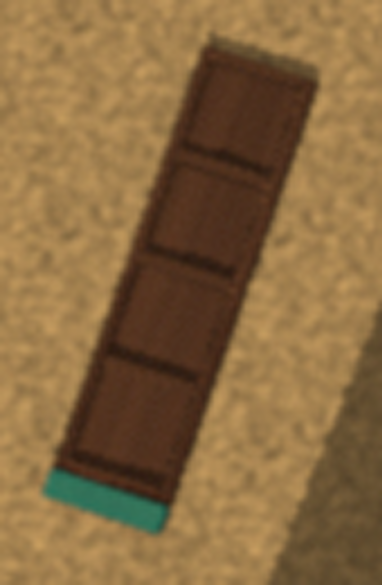

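View pics/t_s.png

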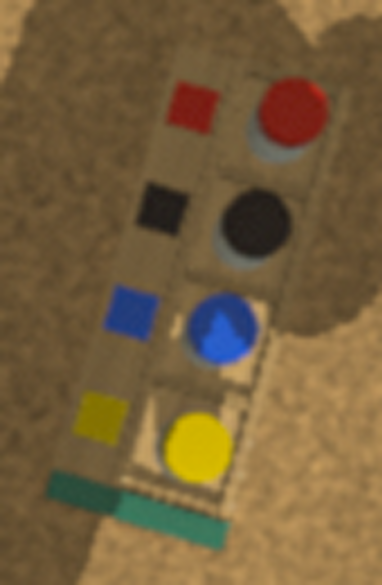

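```bash
cat > h.py <<'E'
import numpy as np,cv2
from scipy.optimize import least_squares
d=np.load("topcal.npz");K,T=d["K"],d["T"]
def ray(p,z,K=K,T=T):
    R=T[:3,:3];t=T[:3,3];C=-R.T@t;v=R.T@np.linalg.inv(K)@[p[0],p[1],1]
    return (C+v*(z-C[2])/v[2])[:2]
def proj(P,K=K,T=T):
    c=T[:3,:3]@np.asarray(P)+T[:3,3];u=K@c;return u[:2]/u[2]
def crop(p,x0,y0,s=4.5): return ((p[0]+.5)/s-.5+x0,(p[1]+.5)/s-.5+y0)
def fit(pairs):
    # pairs: (local xyz mm, world xy)
    L=np.array([a[:2] for a,_ in pairs],float)/1000;W=np.array([b for _,b in pairs])
    f=lambda q:((np.c_[np.cos(q[2])*L[:,0]-np.sin(q[2])*L[:,1],np.sin(q[2])*L[:,0]+np.cos(q[2])*L[:,1]]+q[:2])-W).ravel()
    best=min((least_squares(f,[*W.mean(0),a]) for a in (0,2,4)),key=lambda s:s.cost)
    return best.x,best.fun.reshape(-1,2)*1000
def loc(q,x,y=0):
    c,s=np.cos(q[2]),np.sin(q[2]);return np.array([q[0]+(c*x-s*y)/1000,q[1]+(s*x+c*y)/1000])
E
python3 - <<'E'
from h import *
S=lambda p,z:ray(crop(p,245,165),z)
D=lambda p,z:ray(crop(p,145,155),z)
caps=dict(yellow=(199,448),blue=(224,327),black=(258,223),red=(294,111))
tags=dict(yellow=(102,418),blue=(132,313),black=(162,208),red=(193,107))
xs=[-99,-33,33,99]
q,r=fit([((x,54),S(p,.010)) for x,p in zip(xs,tags.values())]);print("dry",q,np.degrees(q[2]),r.round(1).tolist())
for x,(n,p) in zip(xs,caps.items()): print(n,S(p,.09).round(4),"pocket",loc(q,x).round(4))
qd,r=fit([((136,37),D((210,45),.02)),((136,-37),D((317,80),.02)),((-136,37),D((60,468),.026)),((-136,-37),D((172,503),.026)),((-154,37),D((43,490),.026)),((-154,-37),D((163,531),.026))])
print("disp",qd,np.degrees(qd[2]),r.round(1).tolist())
for x in xs: print(loc(qd,x).round(4))
np.savez("fit.npz",dry=q,disp=qd)
# overlay
im=np.load("top0.npy")[:,:,::-1];s=4.5
def ov(q,x0,y0,name):
    c=cv2.resize(im[y0:y0+130,x0:x0+85],None,fx=s,fy=s,interpolation=cv2.INTER_CUBIC)
    for x in xs:
        P=[((proj([*loc(q,x+a,b),.02])-[x0,y0]+.5)*s-.5).round().astype(int) for a,b in((-29,-29),(29,-29),(29,29),(-29,29))]
        cv2.polylines(c,[np.array(P)],True,(255,255,0),1)
    return c
cv2.imwrite("pics/ov.png",np.hstack([ov(qd,145,155,0),ov(q,245,165,0)]))
E
```

```text
dry [ 0.53625566 -0.1380526  -0.26534845] -15.20334649127605 [[0.0, 0.3], [0.2, -0.2], [-0.5, -0.4], [0.3, 0.3]]
yellow [ 0.4376 -0.1123] pocket [ 0.4407 -0.1121]
blue [ 0.506  -0.1255] pocket [ 0.5044 -0.1294]
black [ 0.5658 -0.1442] pocket [ 0.5681 -0.1467]
red [ 0.6312 -0.1643] pocket [ 0.6318 -0.164 ]
disp [0.56527618 0.16018891 5.99082058] 343.24873522676876 [[2.5, 1.7], [1.4, -2.9], [1.5, 3.0], [-1.0, -0.6], [-2.6, -1.2], [-1.7, 0.0]]
[0.4705 0.1887]
[0.5337 0.1697]
[0.5969 0.1507]
[0.6601 0.1317]
```

View pics/ov.png

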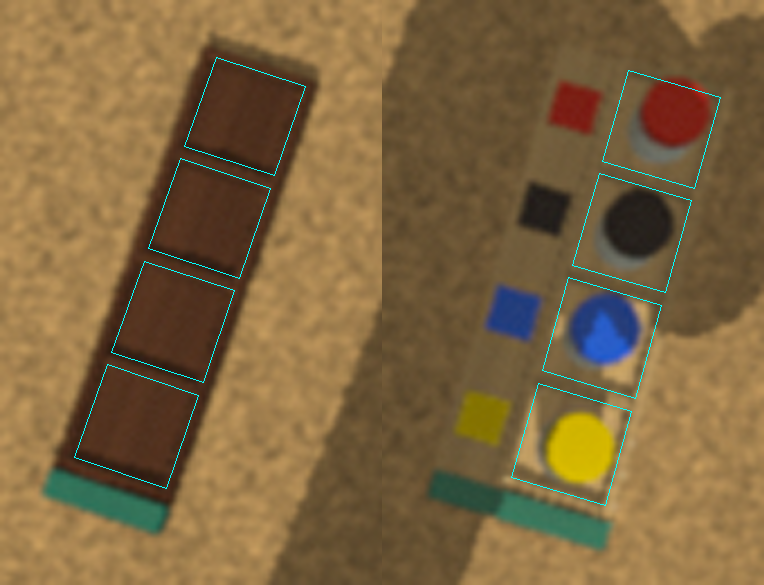

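The overlays match to about 2 mm, and the pocket clearance is ±9 mm. The wrist camera will refine this. First I check the bystander positions.

```bash
python3 - <<'E'
from h import *
for n,p,z in (("bottle top",(396,214),.12),("frame near",(140,318),.16),("frame far",(68,266),.16),("frame front",(170,318),.16),("pot",(630,363),.085),("stick",(661,356),.15)):
    print(n,ray((p[0]/1.5625,p[1]/1.5625),z).round(3))
E
python3 -m handwheel '[38,46,3,0,0,-0.65, 38,46,3,0,0,-0.65, 38,46,3,0,0,-0.65, 38,46,3,0,0,-0.65, 38,46,3,0,0,-0.65, 38,46,3,0,0,-0.65, 38,46,3,0,0,-0.65, 38,46,3,0,0,-0.65]' 0 20
```

```text
bottle top [ 0.758 -0.015]
frame near [0.571 0.379]
frame far [0.65  0.498]
frame front [0.572 0.332]
pot [ 0.526 -0.405]
stick [ 0.533 -0.433]
time_s: 0.95
tcp_pos: [0.5017, -0.3237, 0.2458]
eef_rot: [179.9, -0.0, 164.7]
contact_force: [1.0, -1.5, 0.8]
gripper_width: 0.0878
```

```bash
python3 -m handwheel '[6,8,0,0,0,0, 6,8,0,0,0,0, 6,8,0,0,0,0, 6,8,0,0,0,0]'
python3 - <<'E'
from plant import sensors,viewer
import cv2,numpy as np
s=sensors.get_state();c=viewer.capture("wrist")
print(s["tcp_pos"],s["eef_rot"]);print(c["mount"].round(4).tolist(),c["camera_matrix"].tolist())
cv2.imwrite("pics/w0.png",cv2.resize(c["img"][:,:,::-1],(800,600),interpolation=cv2.INTER_CUBIC))
np.savez("w0.npz",p=s["tcp_pos"],r=s["eef_rot"],m=c["mount"],K=c["camera_matrix"])
E
```

```text
time_s: 1.35
tcp_pos: [0.5622, -0.2423, 0.2453]
eef_rot: [179.9, -0.1, 164.9]
contact_force: [0.4, -0.6, -0.2]
gripper_width: 0.0872
[ 0.56224075 -0.24229706  0.2452893 ] [ 1.79926171e+02 -6.17258085e-02  1.64895856e+02]
[[-0.0001, -0.9512, -0.3085, 0.0854], [1.0, 0.0, -0.0004, -0.0007], [0.0004, -0.3085, 0.9512, -0.1573], [0.0, 0.0, 0.0, 1.0]] [[322.25936999355514, 0.0, 249.81714167745199], [0.0, 322.25936999355514, 189.2127445839384], [0.0, 0.0, 1.0]]
```

View pics/w0.png

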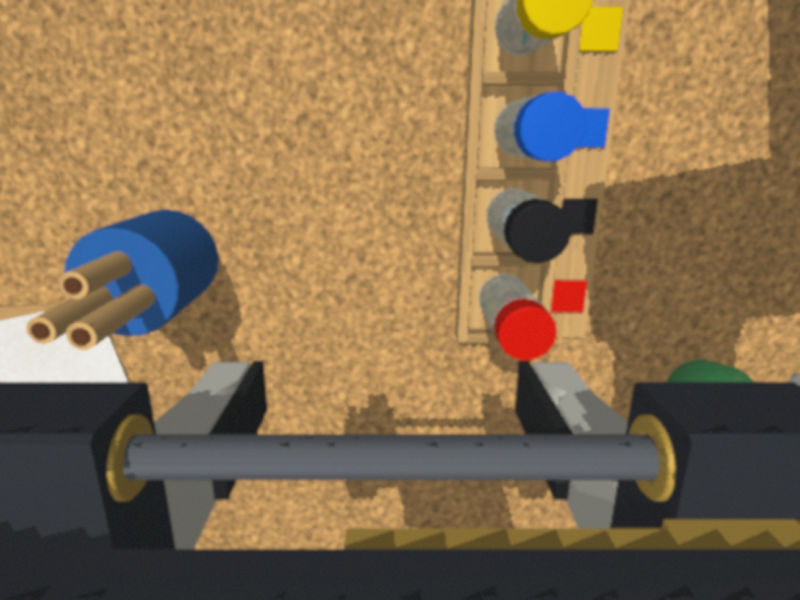

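Wrist view: red cap centre (526,331), black (538,230), blue (549,126), with their tags alongside. I compute the positions from these.

```bash
cat >> h.py <<'E'
from scipy.spatial.transform import Rotation as Ro
def wT(p,r,m):
    A=np.eye(4);A[:3,:3]=Ro.from_euler("xyz",r,degrees=True).as_matrix();A[:3,3]=p
    return np.linalg.inv(A@m)
E
python3 - <<'E'
from h import *
w=np.load("w0.npz");T=wT(w["p"],w["r"],w["m"])
for n,p,z in (("red",(526,331),.09),("black",(538,230),.09),("blue",(549,126),.09),("tagred",(569,296),.01),("tagblack",(580,217),.01)):
    print(n,ray(((p[0]+.5)/1.5625-.5,(p[1]+.5)/1.5625-.5),z,w["K"],T).round(4))
q=np.load("fit.npz")["dry"];print(loc(q,99,54),loc(q,33,54))
E
```

```text
red [ 0.6247 -0.1662]
black [ 0.5596 -0.1466]
blue [ 0.5002 -0.1297]
tagred [ 0.6406 -0.1126]
tagblack [ 0.5784 -0.0942]
[ 0.64595204 -0.11190485] [ 0.58226196 -0.09459664]
```

```bash
python3 -m handwheel '[6.6,7.7,-3,0,0,0, 6.6,7.7,-3,0,0,0, 6.6,7.7,-3,0,0,0, 6.6,7.7,-3,0,0,0]'
cat > look.py <<'E'
import sys
from plant import sensors,viewer
import cv2,numpy as np
n=sys.argv[1]
s=sensors.get_state();c=viewer.capture("wrist")
print(s["tcp_pos"].round(4),s["eef_rot"].round(2))
cv2.imwrite(f"pics/{n}.png",cv2.resize(c["img"][:,:,::-1],(800,600),interpolation=cv2.INTER_CUBIC))
np.savez(f"{n}.npz",p=s["tcp_pos"],r=s["eef_rot"],m=c["mount"],K=c["camera_matrix"])
E
python3 look.py w1
```

```text
time_s: 1.8
tcp_pos: [0.6272, -0.1666, 0.2143]
eef_rot: [180.0, -0.2, 164.8]
contact_force: [-0.4, -0.2, 0.0]
gripper_width: 0.0878
[ 0.6272 -0.1666  0.2143] [ 1.7997e+02 -1.7000e-01  1.6482e+02]
```

View pics/w1.png

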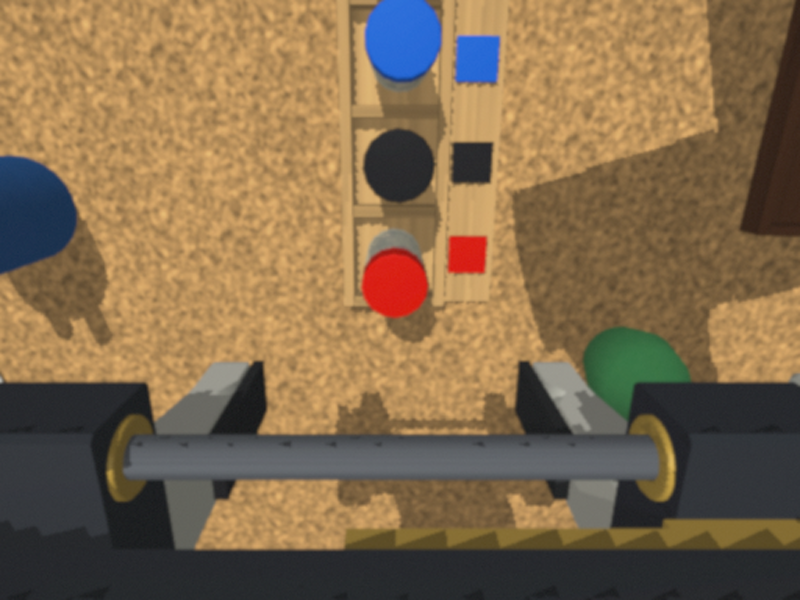

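Red cap now at (395,283), black (399,165), blue (403,39). Tags at red (467,255), black (472,162), blue (478,60). The rack looks square to the jaws.

```bash
python3 - <<'E'
from h import *
w=np.load("w1.npz");T=wT(w["p"],w["r"],w["m"])
g=lambda p,z:ray(((p[0]+.5)/1.5625-.5,(p[1]+.5)/1.5625-.5),z,w["K"],T)
for n,p in (("red",(395,283)),("black",(399,165)),("blue",(403,39))): print(n,g(p,.09).round(4))
q=np.load("fit.npz")["dry"]
q2,r=fit([((99,54),g((467,255),.01)),((33,54),g((472,162),.01)),((-33,54),g((478,60),.01))])
print(q2,np.degrees(q2[2]),q,r.round(1).tolist())
# predicted world TCP pixel of the point under tool at z=.09
print("tool point at z.09 ->",proj([*w["p"][:2],.09],w["K"],T)*1.5625, "finger tips mid",proj(w["p"],w["K"],T)*1.5625)
E
```

```text
red [ 0.6254 -0.1643]
black [ 0.5616 -0.1449]
blue [ 0.5025 -0.127 ]
[ 0.53173464 -0.13835542 -0.27385035] -15.69046915421448 [ 0.53625566 -0.1380526  -0.26534845] [[0.3, -0.1], [0.5, -0.0], [-0.7, 0.1]]
tool point at z.09 -> [391.65459803 286.54298035] finger tips mid [392.59039419 389.11955349]
```

```bash
python3 -m handwheel '[0.1,0.2,-5,0,0,0, 0.1,0.2,-9,0,0,0, 0.1,0.2,-12,0,0,0, 0.1,0.2,-15,0,0,0, 0.1,0.2,-17,0,0,0, 0.1,0.2,-17,0,0,0]'
python3 look.py w2
```

```text
time_s: 2.45
tcp_pos: [0.6251, -0.1671, 0.0429]
eef_rot: [-180.0, -0.4, 164.6]
contact_force: [-0.8, 0.1, 1.2]
gripper_width: 0.0874
[ 0.6251 -0.1671  0.0429] [-179.98   -0.37  164.63]
```

View pics/w2.png

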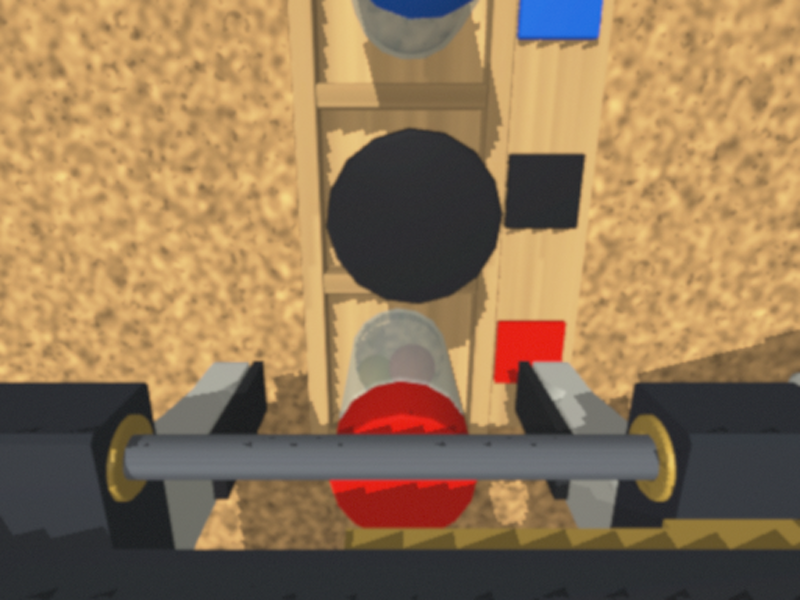

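The jar stands between the fingers about 3 mm toward the tag side. I shift a little and close.

```bash
python3 -m handwheel '[0.2,0.3,0,0,0,0, 0.2,0.3,0,0,0,0]'; python3 -m handwheel '[0,0,0,0,0,0, 0,0,0,0,0,0, 0,0,0,0,0,0, 0,0,0,0,0,0, 0,0,0,0,0,0, 0,0,0,0,0,0, 0,0,0,0,0,0, 0,0,0,0,0,0]' 255 20
```

```text
time_s: 2.7
tcp_pos: [0.6297, -0.1645, 0.0469]
eef_rot: [180.0, -0.0, 164.6]
contact_force: [-0.1, -0.6, -0.1]
gripper_width: 0.0874
time_s: 3.5
tcp_pos: [0.6296, -0.1645, 0.0468]
eef_rot: [180.0, -0.1, 164.6]
contact_force: [0.4, -0.4, 0.0]
gripper_width: 0.0394
```

```bash
python3 -m handwheel '[0,0,2,0,0,0, 0,0,6,0,0,0, 0,0,10,0,0,0, 0,0,14,0,0,0, 0,0,14,0,0,0]'; python3 -m handwheel '[-16,35,0,0,0,-0.025, -16,35,0,0,0,-0.025, -16,35,0,0,0,-0.025, -16,35,0,0,0,-0.025, -16,35,0,0,0,-0.025, -16,35,0,0,0,-0.025, -16,35,0,0,0,-0.025, -16,35,0,0,0,-0.025]'
```

```text
time_s: 4.0
tcp_pos: [0.6328, -0.165, 0.1935]
eef_rot: [179.9, 0.5, 164.7]
contact_force: [0.0, -0.0, -1.0]
gripper_width: 0.0398
time_s: 4.8
tcp_pos: [0.4712, 0.1872, 0.1934]
eef_rot: [179.9, 0.5, 163.3]
contact_force: [1.0, -0.1, -1.0]
gripper_width: 0.0397
```

```bash
python3 look.py w3; python3 - <<'E'
from plant import viewer
import cv2
c=viewer.capture("top");cv2.imwrite("pics/t3.png",cv2.resize(c["img"][:,:,::-1],(800,600)))
E
```

```text
[0.4712 0.1872 0.1934] [179.87   0.51 163.34]
```

View pics/w3.png

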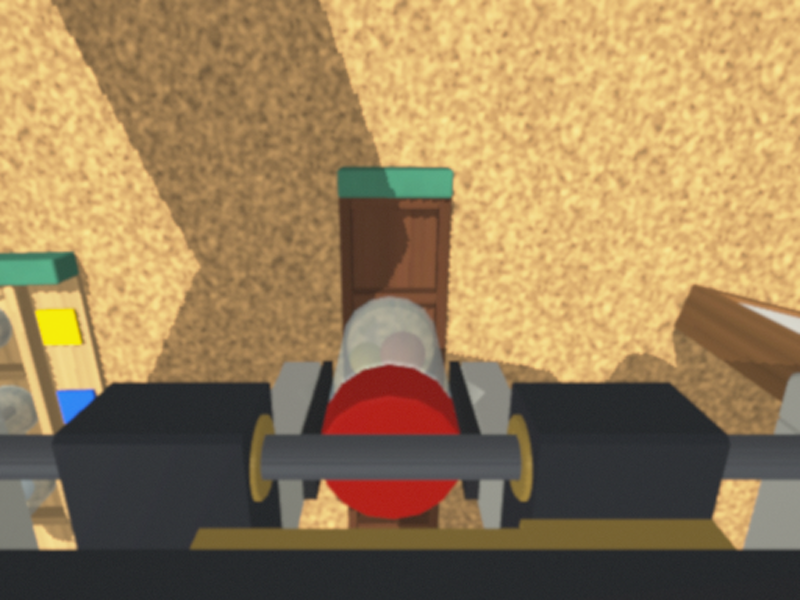

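View pics/t3.png

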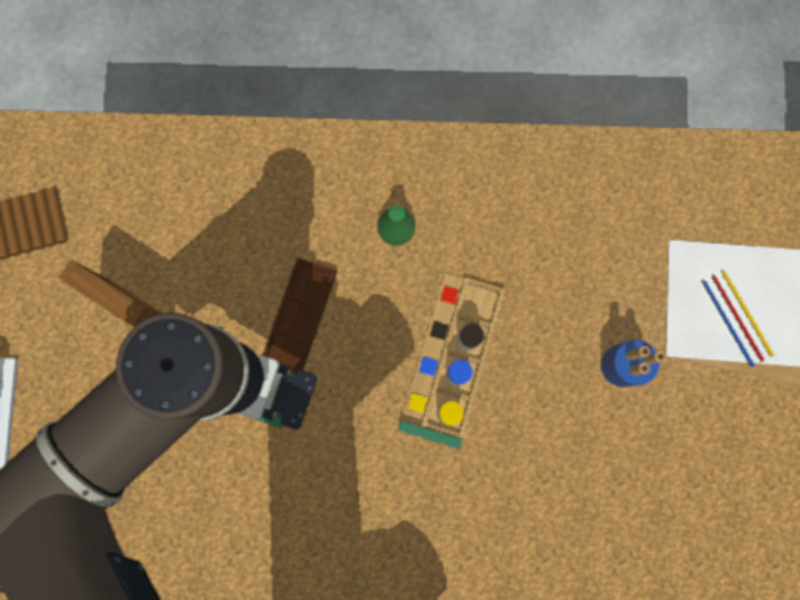

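Wrist view: display rack is centred on the tool. Green block outer top corners at (338,169) and (453,168), rack-side top corners at (341,199) and (452,197). Top view confirms the red jar is gone from the drying rack and everything else is in place.

```bash
python3 - <<'E'
from h import *
w=np.load("w3.npz");T=wT(w["p"],w["r"],w["m"])
g=lambda p,z:ray(((p[0]+.5)/1.5625-.5,(p[1]+.5)/1.5625-.5),z,w["K"],T)
q,r=fit([((-154,-37),g((338,169),.026)),((-154,37),g((453,168),.026)),((-136,-37),g((341,199),.026)),((-136,37),g((452,197),.026))])
print(q,np.degrees(q[2])-360,r.round(1).tolist(),loc(q,-99),loc(q,99))
t=np.load("fit.npz")["disp"];print(loc(t,-99))
print("under tool z=.006:",proj([*w["p"][:2],.006],w["K"],T)*1.5625)
E
```

```text
[0.56033041 0.16563809 6.00668354] -15.84238404993664 [[0.1, -0.9], [0.3, 1.2], [-0.7, -1.7], [0.4, 1.4]] [0.46509079 0.19266429] [0.65557002 0.13861189]
[0.47047724 0.18872243]
under tool z=.006: [391.02969147 257.5825939 ]
```

```bash
python3 -m handwheel '[-0.2,0.3,-5,0,0,0, -0.2,0.3,-9,0,0,0, -0.2,0.3,-12,0,0,0, -0.2,0.3,-13.5,0,0,0, -0.2,0.3,-14,0,0,0, -0.2,0.3,-14,0,0,0, -0.2,0.3,-14,0,0,0]'; python3 look.py w4
```

```text
time_s: 5.6
tcp_pos: [0.47, 0.1912, 0.0542]
eef_rot: [179.8, 0.6, 163.5]
contact_force: [0.8, 0.9, -0.9]
gripper_width: 0.0397
[0.47   0.1912 0.0542] [179.79   0.56 163.49]
```

View pics/w4.png

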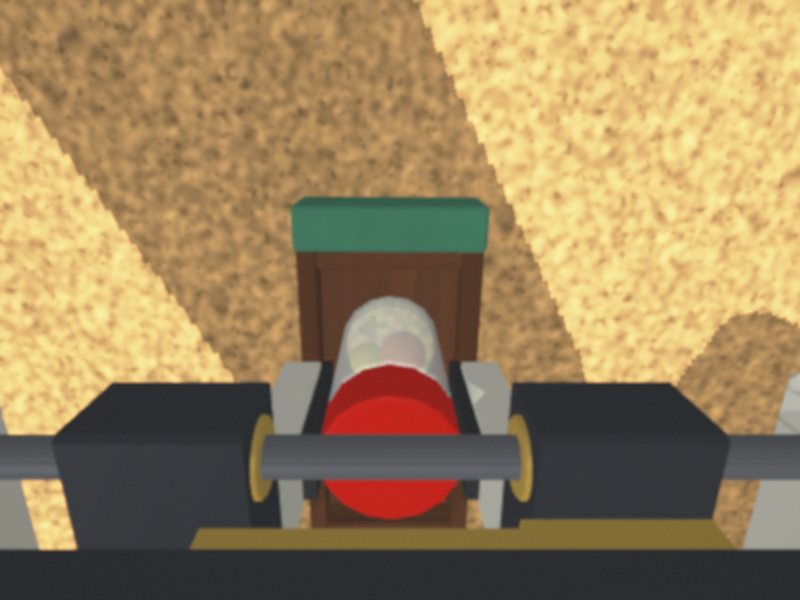

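The jar sits centred in the first pocket. I lower the last 6 mm, release and lift.

```bash
python3 -m handwheel '[0,0,-0.3,0,0,0, 0,0,-0.6,0,0,0, 0,0,-0.6,0,0,0, 0,0,-0.6,0,0,0]'; python3 -m handwheel '[0,0,0,0,0,0, 0,0,0,0,0,0, 0,0,0,0,0,0, 0,0,0,0,0,0, 0,0,0,0,0,0, 0,0,0,0,0,0]' 0;  python3 -m handwheel '[0,0,2,0,0,0, 0,0,6,0,0,0, 0,0,10,0,0,0, 0,0,14,0,0,0, 0,0,18,0,0,0,0,0,18,0,0,0]'; python3 look.py w5
```

```text
time_s: 6.05
tcp_pos: [0.47, 0.1914, 0.0485]
eef_rot: [179.8, 0.6, 163.5]
contact_force: [0.6, 0.9, -2.4]
gripper_width: 0.0401
time_s: 6.65
tcp_pos: [0.47, 0.1914, 0.0486]
eef_rot: [179.8, 0.6, 163.5]
contact_force: [-0.1, -0.3, 0.4]
gripper_width: 0.0823
time_s: 7.25
tcp_pos: [0.4726, 0.193, 0.2345]
eef_rot: [179.3, 0.9, 163.5]
contact_force: [-0.5, -0.3, -0.7]
gripper_width: 0.0877
[0.4726 0.193  0.2345] [179.32   0.94 163.53]
```

View pics/w5.png

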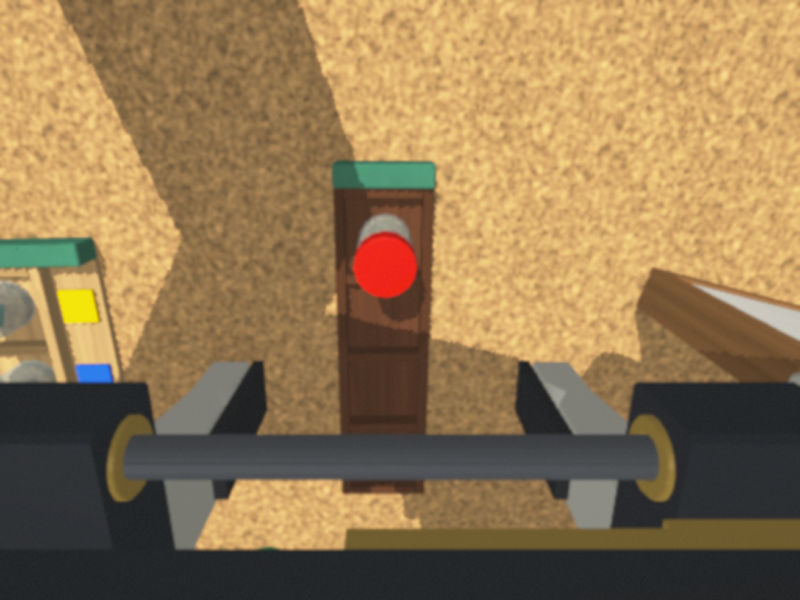

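Red stands upright in the pocket next to the green end. Next is black. I correct a slight tilt build-up along the way.

```bash
cat > go.py <<'E'
import sys,numpy as np
from plant import sensors
from scipy.spatial.transform import Rotation as Ro
x,y,z,yaw=map(float,sys.argv[1:5]);s=sensors.get_state()
R=Ro.from_euler("xyz",s["eef_rot"],degrees=True);G=Ro.from_euler("xyz",[180,0,yaw],degrees=True)
print(((np.array([x,y,z])-s["tcp_pos"])*100).round(2),(G*R.inv()).as_rotvec().round(3))
E
python3 go.py .5638 -.1445 .22 164.6
python3 - <<'E'
from h import *
w=np.load("w5.npz");T=wT(w["p"],w["r"],w["m"])
g=lambda p,z:ray(((p[0]+.5)/1.5625-.5,(p[1]+.5)/1.5625-.5),z,w["K"],T)
q,r=fit([((-154,-37),g((333,162),.026)),((-154,37),g((435,162),.026)),((-136,-37),g((335,188),.026)),((-136,37),g((433,188),.026)),((136,-37),g((343,492),.02)),((136,37),g((424,492),.02))])
print(q,np.degrees(q[2])-360,r.round(1).tolist());
for x in(-99,-33,33,99):print(loc(q,x))
print("red",g((385,266),.09))
E
```

```text
[  9.26 -33.69  -1.15] [-0.005  0.015  0.019]
[0.55847792 0.16349292 5.99008703] -16.79329453098194 [[-1.4, -0.9], [-0.4, 1.4], [-1.6, -1.7], [-0.1, 2.2], [1.7, -1.2], [1.8, 0.2]]
[0.46369995 0.19209598]
[0.52688526 0.17302727]
[0.59007058 0.15395857]
[0.6532559  0.13488987]
red [0.46745887 0.19172247]
```

```bash
python3 -m handwheel '[9.3,-33.7,0,-0.005,0.015,0.019, 9.3,-33.7,0,-0.005,0.015,0.019, 9.3,-33.7,0,-0.005,0.015,0.019, 9.3,-33.7,0,-0.005,0.015,0.019, 9.3,-33.7,0,-0.005,0.015,0.019, 9.3,-33.7,0,-0.005,0.015,0.019, 9.3,-33.7,0,-0.005,0.015,0.019, 9.3,-33.7,0,-0.005,0.015,0.019]'; python3 look.py w6;python3 go.py .5638 -.1445 .047 164.6
```

```text
time_s: 8.1
tcp_pos: [0.5642, -0.1495, 0.2292]
eef_rot: [-179.9, -0.2, 164.3]
contact_force: [-1.5, 0.8, -0.9]
gripper_width: 0.0876
[ 0.5642 -0.1495  0.2292] [-1.7993e+02 -1.5000e-01  1.6430e+02]
[  0.02   0.29 -18.22] [-0.    -0.003  0.005]
```

View pics/w6.png

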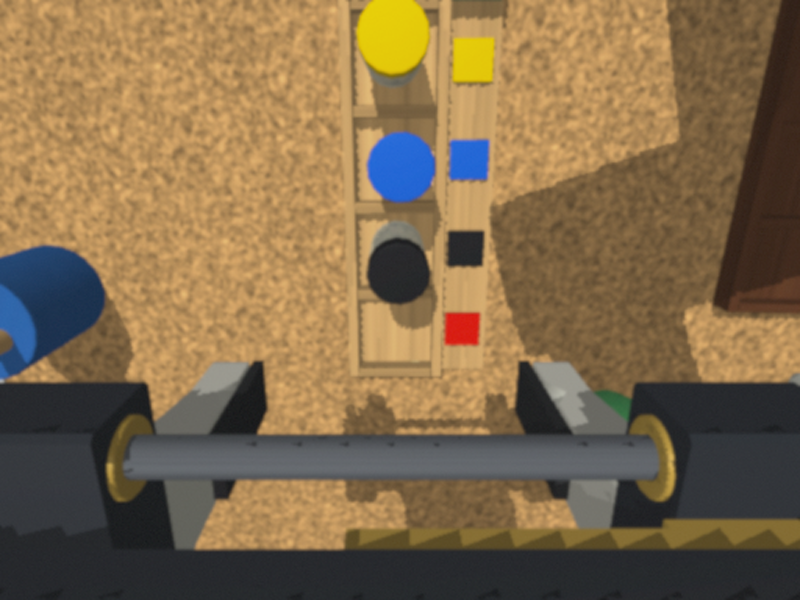

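Black cap at (399,272), just right of the jaw midline (391). Descending with a small +y correction.

```bash
python3 -m handwheel '[0,0.4,-5,0,0,0, 0,0.4,-9,0,0,0, 0,0.4,-13,0,0,0, 0,0.4,-16.5,0,0,0, 0,0.4,-18,0,0,0, 0,0.4,-18,0,0,0,0,0.4,-18,0,0,0]'; python3 look.py w7
```

```text
time_s: 8.85
tcp_pos: [0.5635, -0.1427, 0.0492]
eef_rot: [-179.9, -0.2, 164.4]
contact_force: [-0.1, 0.5, 0.4]
gripper_width: 0.0877
[ 0.5635 -0.1427  0.0492] [-179.94   -0.21  164.38]
```

View pics/w7.png

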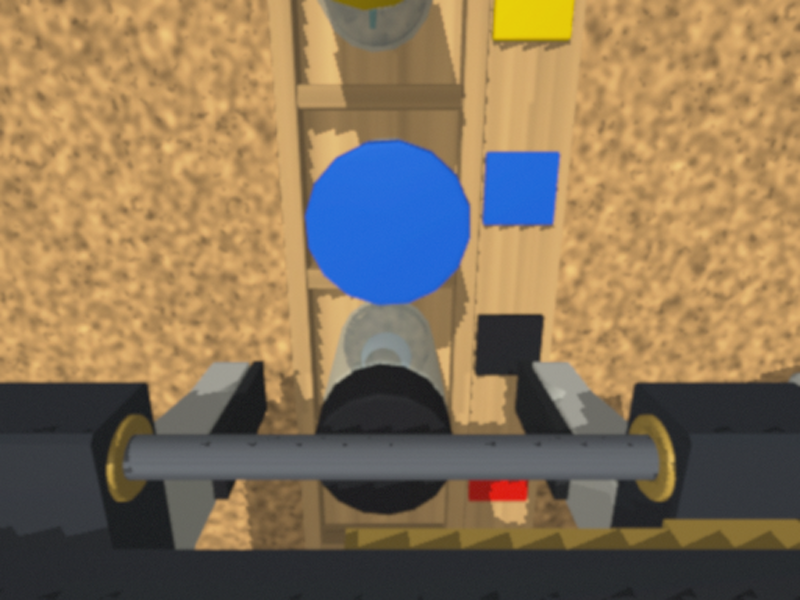

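Black is centred between the fingers. Close and lift.

```bash
python3 -m handwheel '[0,0,-0.2,0,0,0, 0,0,-0.2,0,0,0, 0,0,-0.2,0,0,0, 0,0,-0.2,0,0,0, 0,0,-0.2,0,0,0, 0,0,-0.2,0,0,0, 0,0,-0.2,0,0,0, 0,0,-0.2,0,0,0]' 255 20;  python3 -m handwheel '[0,0,2,0,0,0, 0,0,6,0,0,0, 0,0,10,0,0,0, 0,0,14.5,0,0,0, 0,0,14.5,0,0,0,0,0,14.5,0,0,0]'; python3 go.py .5294 .1725 .19 163.4
```

```text
time_s: 9.7
tcp_pos: [0.5641, -0.143, 0.0481]
eef_rot: [-180.0, -0.1, 164.4]
contact_force: [0.1, -1.3, 0.8]
gripper_width: 0.0395
time_s: 10.3
tcp_pos: [0.5644, -0.1427, 0.1939]
eef_rot: [180.0, -0.0, 164.4]
contact_force: [0.3, -0.4, -2.1]
gripper_width: 0.0396
[-3.5  31.52 -0.39] [-0.001 -0.    -0.017]
```

```bash
python3 -m handwheel '[-3.5,31.5,0,0,0,-0.017, -3.5,31.5,0,0,0,-0.017, -3.5,31.5,0,0,0,-0.017, -3.5,31.5,0,0,0,-0.017, -3.5,31.5,0,0,0,-0.017, -3.5,31.5,0,0,0,-0.017, -3.5,31.5,0,0,0,-0.017, -3.5,31.5,0,0,0,-0.017]';python3 look.py w8; python3 go.py .5294 .1725 .056 163.4
```

```text
time_s: 11.1
tcp_pos: [0.5282, 0.1744, 0.1918]
eef_rot: [-179.9, -0.1, 163.6]
contact_force: [0.5, -0.1, -2.2]
gripper_width: 0.04
[0.5282 0.1744 0.1918] [-1.7992e+02 -1.4000e-01  1.6356e+02]
[  0.11  -0.05 -13.6 ] [ 0.001 -0.003 -0.002]
```

View pics/w8.png

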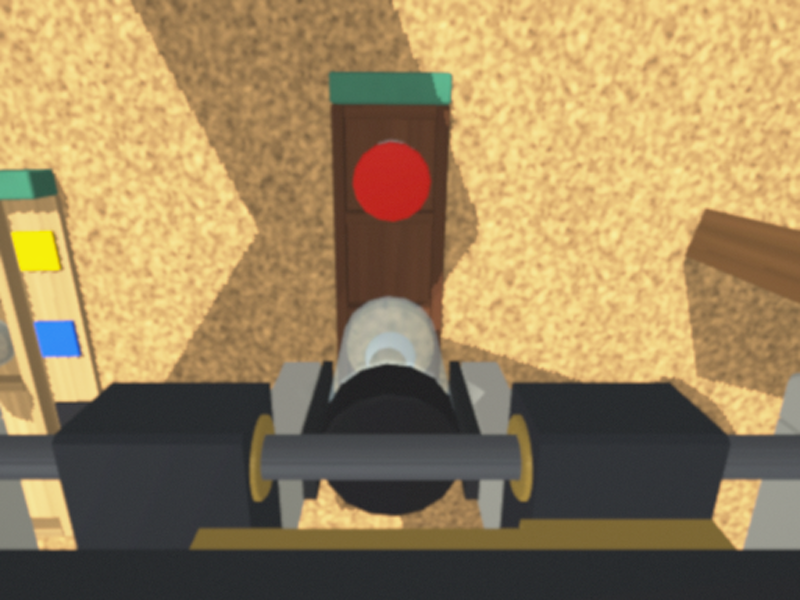

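Aligned with the rack, red ahead at (392,181). Lower, release and raise.

```bash
python3 -m handwheel '[0.1,-0.1,-5,0,0,0, 0.1,-0.1,-9,0,0,0, 0.1,-0.1,-12,0,0,0, 0.1,-0.1,-13.7,0,0,0, 0.1,-0.1,-14.2,0,0,0, 0.1,-0.1,-14.2,0,0,0, 0.1,-0.1,-14.2,0,0,0]'; python3 look.py w9
```

```text
time_s: 11.85
tcp_pos: [0.5294, 0.171, 0.0499]
eef_rot: [-179.9, -0.2, 163.4]
contact_force: [0.1, -0.2, -2.2]
gripper_width: 0.0396
[0.5294 0.171  0.0499] [-1.7988e+02 -1.6000e-01  1.6344e+02]
```

View pics/w9.png

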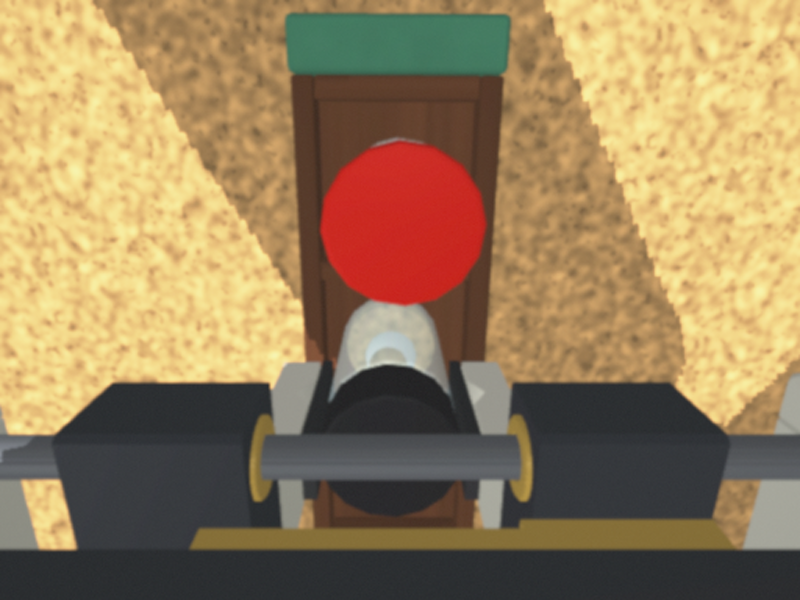

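```bash
python3 -m handwheel '[0,0.1,-0.2,0,0,0, 0,0.1,-0.2,0,0,0, 0,0.1,-0.2,0,0,0]'; python3 -m handwheel '[0,0,0,0,0,0, 0,0,0,0,0,0, 0,0,0,0,0,0, 0,0,0,0,0,0, 0,0,0,0,0,0, 0,0,0,0,0,0]' 0;  python3 -m handwheel '[0,0,2,0,0,0, 0,0,6,0,0,0, 0,0,10,0,0,0, 0,0,14,0,0,0, 0,0,18,0,0,0,0,0,18,0,0,0]'; python3 look.py w10; python3 go.py .504 -.1265 .225 164.6
```

```text
time_s: 12.2
tcp_pos: [0.5295, 0.1724, 0.0482]
eef_rot: [-179.9, -0.1, 163.4]
contact_force: [-1.1, -0.6, -2.2]
gripper_width: 0.0394
time_s: 12.8
tcp_pos: [0.5296, 0.1724, 0.0483]
eef_rot: [-179.9, -0.1, 163.5]
contact_force: [-0.5, 0.2, 0.2]
gripper_width: 0.0823
time_s: 13.4
tcp_pos: [0.5323, 0.1736, 0.2346]
eef_rot: [179.7, 0.3, 163.5]
contact_force: [0.1, 0.1, -0.6]
gripper_width: 0.0877
[0.5323 0.1736 0.2346] [179.67   0.29 163.5 ]
[ -2.69 -29.97  -0.65] [-0.003  0.003  0.02 ]
```

View pics/w10.png

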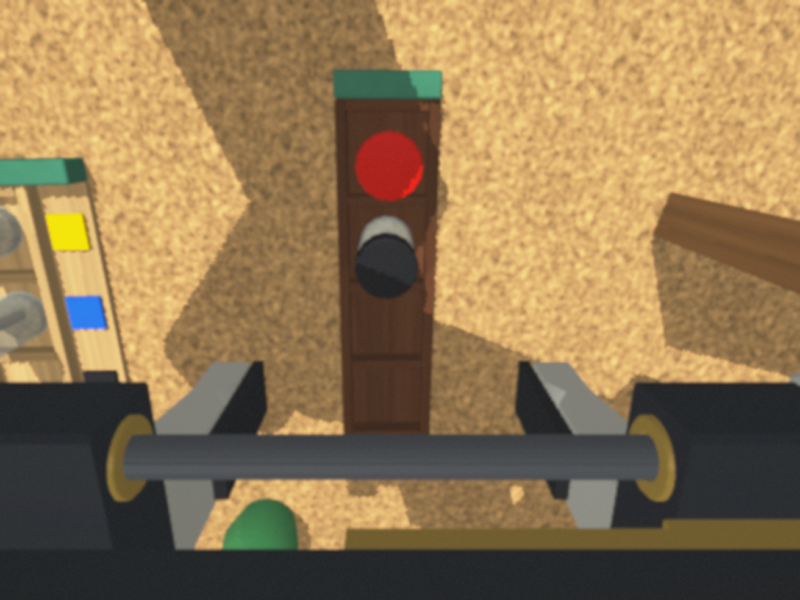

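Black stands in pocket 2 (cap at (387,265)). Next is blue.

```bash
python3 -m handwheel '[-2.7,-30,0,-0.003,0.003,0.02, -2.7,-30,0,-0.003,0.003,0.02, -2.7,-30,0,-0.003,0.003,0.02, -2.7,-30,0,-0.003,0.003,0.02, -2.7,-30,0,-0.003,0.003,0.02, -2.7,-30,0,-0.003,0.003,0.02, -2.7,-30,0,-0.003,0.003,0.02, -2.7,-30,0,-0.003,0.003,0.02]'; python3 look.py w11;python3 go.py .504 -.1265 .048 164.6
```

```text
time_s: 14.25
tcp_pos: [0.5031, -0.1281, 0.2304]
eef_rot: [-180.0, -0.1, 164.4]
contact_force: [0.1, -0.5, 1.2]
gripper_width: 0.0878
[ 0.5031 -0.1281  0.2304] [-1.7997e+02 -1.1000e-01  1.6442e+02]
[  0.06   0.06 -18.26] [ 0.    -0.002  0.001]
```

View pics/w11.png

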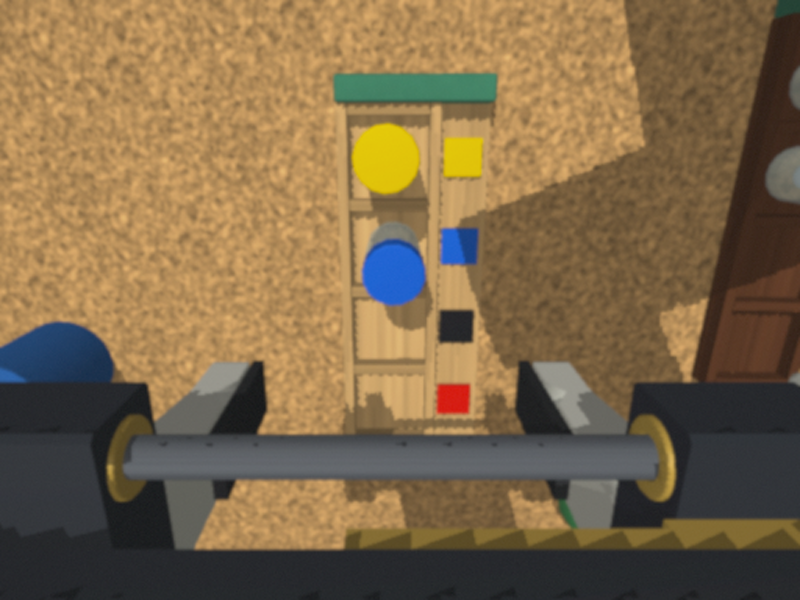

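Blue cap at (393,272), on the jaw midline. Descend and close.

```bash
python3 -m handwheel '[0.1,0.1,-5,0,0,0, 0.1,0.1,-9,0,0,0, 0.1,0.1,-13,0,0,0, 0.1,0.1,-16.5,0,0,0, 0.1,0.1,-18.2,0,0,0, 0.1,0.1,-18.2,0,0,0, 0.1,0.1,-18.2,0,0,0]'; python3 look.py w12
```

```text
time_s: 15.0
tcp_pos: [0.5048, -0.125, 0.0488]
eef_rot: [-179.9, -0.1, 164.6]
contact_force: [0.1, -0.5, 0.5]
gripper_width: 0.088
[ 0.5048 -0.125   0.0488] [-1.7995e+02 -1.2000e-01  1.6464e+02]
```

View pics/w12.png

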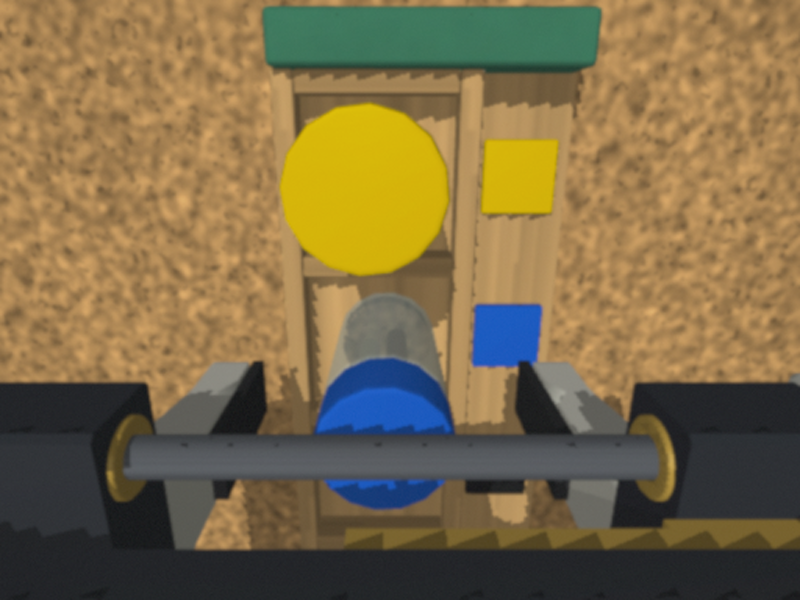

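```bash
python3 -m handwheel '[-0.2,0,-0.1,0,0,0, -0.2,0,-0.1,0,0,0, -0.2,0,-0.1,0,0,0, -0.2,0,-0.1,0,0,0, -0.2,0,-0.1,0,0,0, -0.2,0,-0.1,0,0,0, -0.2,0,-0.1,0,0,0, -0.2,0,-0.1,0,0,0]' 255 20;  python3 -m handwheel '[0,0,2,0,0,0, 0,0,6,0,0,0, 0,0,10,0,0,0, 0,0,14.5,0,0,0, 0,0,14.5,0,0,0,0,0,14.5,0,0,0]'; python3 go.py .5925 .1535 .19 163.4
```

```text
time_s: 15.85
tcp_pos: [0.5034, -0.1253, 0.0485]
eef_rot: [-180.0, -0.0, 164.6]
contact_force: [-1.3, -0.3, 0.8]
gripper_width: 0.0396
time_s: 16.45
tcp_pos: [0.5036, -0.1251, 0.1942]
eef_rot: [179.9, 0.1, 164.6]
contact_force: [-0.5, 0.3, -2.3]
gripper_width: 0.0396
[ 8.89 27.86 -0.42] [-0.001  0.001 -0.021]
```

```bash
python3 -m handwheel '[8.9,27.9,0,0,0,-0.021, 8.9,27.9,0,0,0,-0.021, 8.9,27.9,0,0,0,-0.021, 8.9,27.9,0,0,0,-0.021, 8.9,27.9,0,0,0,-0.021, 8.9,27.9,0,0,0,-0.021, 8.9,27.9,0,0,0,-0.021, 8.9,27.9,0,0,0,-0.021]';python3 look.py w13; python3 go.py .5925 .1535 .049 163.4
```

```text
time_s: 17.25
tcp_pos: [0.5915, 0.1547, 0.1914]
eef_rot: [-179.9, -0.1, 163.5]
contact_force: [-0.3, -0.3, -2.3]
gripper_width: 0.0399
[0.5915 0.1547 0.1914] [-1.7988e+02 -1.2000e-01  1.6349e+02]
[  0.1   -0.03 -14.29] [ 0.001 -0.002 -0.001]
```

View pics/w13.png

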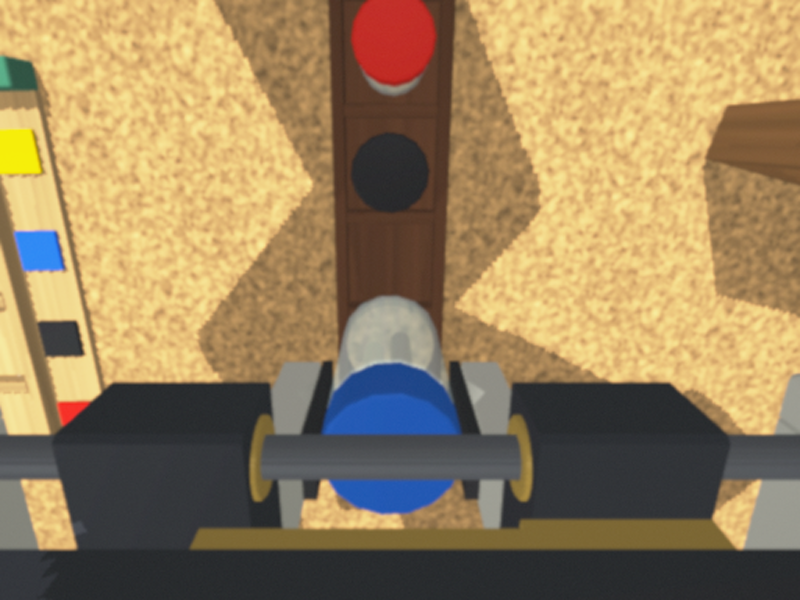

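Same alignment as before, with red at (394,40) and black at (390,172) upright in their pockets. Lower.

```bash
python3 -m handwheel '[0.1,-0.1,-5,0,0,0, 0.1,-0.1,-9,0,0,0, 0.1,-0.1,-12,0,0,0, 0.1,-0.1,-13.7,0,0,0, 0.1,-0.1,-14.1,0,0,0, 0.1,-0.1,-14.1,0,0,0, 0.1,-0.1,-14.1,0,0,0]'; python3 look.py w14
```

```text
time_s: 18.0
tcp_pos: [0.5931, 0.1525, 0.052]
eef_rot: [-180.0, -0.0, 163.4]
contact_force: [1.3, 0.4, -0.6]
gripper_width: 0.0398
[0.5931 0.1525 0.052 ] [-1.7997e+02 -3.0000e-02  1.6340e+02]
```

View pics/w14.png

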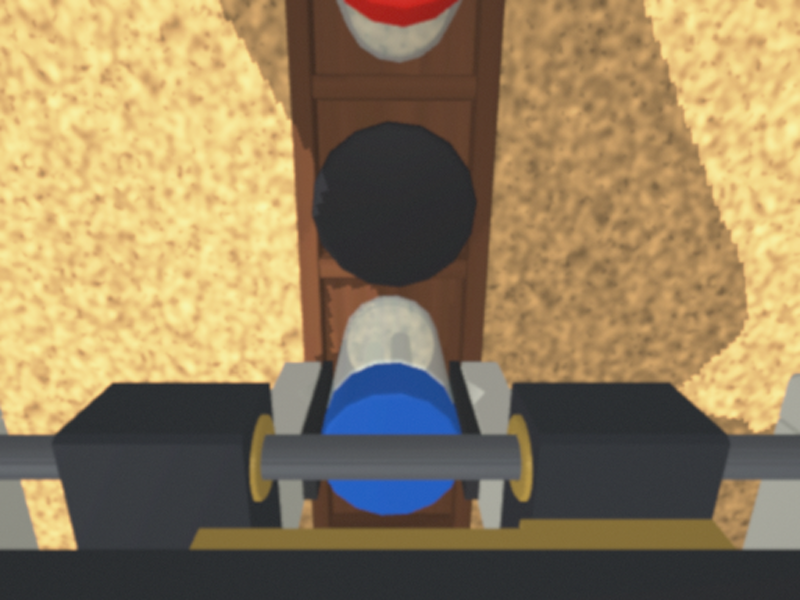

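```bash
python3 -m handwheel '[0,0.1,-0.2,0,0,0, 0,0.1,-0.35,0,0,0, 0,0.1,-0.35,0,0,0]'; python3 -m handwheel '[0,0,0,0,0,0, 0,0,0,0,0,0, 0,0,0,0,0,0, 0,0,0,0,0,0, 0,0,0,0,0,0, 0,0,0,0,0,0]' 0;  python3 -m handwheel '[0,0,2,0,0,0, 0,0,6,0,0,0, 0,0,10,0,0,0, 0,0,14,0,0,0, 0,0,18,0,0,0,0,0,18,0,0,0]'; python3 look.py w15; python3 go.py .439 -.1115 .225 164.6
```

```text
time_s: 18.35
tcp_pos: [0.5932, 0.1539, 0.0489]
eef_rot: [180.0, 0.0, 163.4]
contact_force: [-0.5, 0.1, -2.3]
gripper_width: 0.0398
time_s: 18.95
tcp_pos: [0.5932, 0.1539, 0.0489]
eef_rot: [180.0, 0.0, 163.4]
contact_force: [0.5, 1.2, 0.2]
gripper_width: 0.0825
time_s: 19.55
tcp_pos: [0.5961, 0.1549, 0.2357]
eef_rot: [179.6, 0.5, 163.5]
contact_force: [-0.5, 0.1, 0.6]
gripper_width: 0.088
[0.5961 0.1549 0.2357] [179.62   0.47 163.46]
[-15.57 -26.61  -0.75] [-0.003  0.006  0.02 ]
```

View pics/w15.png

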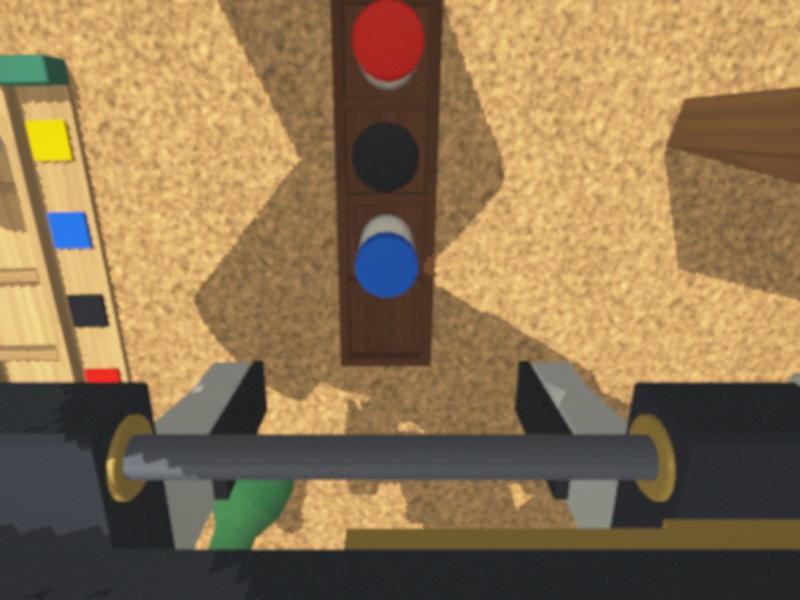

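Blue is placed in pocket 3. Last is yellow.

```bash
python3 -m handwheel '[-15.6,-26.6,0,-0.003,0.006,0.02, -15.6,-26.6,0,-0.003,0.006,0.02, -15.6,-26.6,0,-0.003,0.006,0.02, -15.6,-26.6,0,-0.003,0.006,0.02, -15.6,-26.6,0,-0.003,0.006,0.02, -15.6,-26.6,0,-0.003,0.006,0.02, -15.6,-26.6,0,-0.003,0.006,0.02, -15.6,-26.6,0,-0.003,0.006,0.02]'; python3 look.py w16;python3 go.py .439 -.1115 .048 164.6
```

```text
time_s: 20.4
tcp_pos: [0.4376, -0.1125, 0.2321]
eef_rot: [180.0, -0.0, 164.4]
contact_force: [0.8, 0.8, 0.4]
gripper_width: 0.0875
[ 0.4376 -0.1125  0.2321] [ 1.7999e+02 -4.0000e-02  1.6442e+02]
[  0.06   0.02 -18.41] [-0.    -0.     0.002]
```

View pics/w16.png

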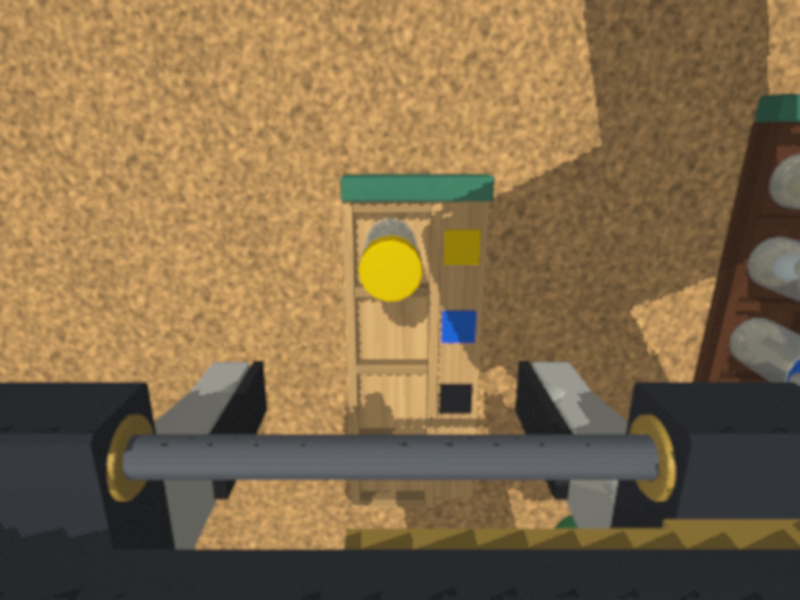

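```bash
python3 -m handwheel '[-0.1,0,-5,0,0,0, -0.1,0,-9,0,0,0, -0.1,0,-13,0,0,0, -0.1,0,-16.5,0,0,0, -0.1,0,-18.4,0,0,0, -0.1,0,-18.4,0,0,0, -0.1,0,-18.4,0,0,0]'; python3 look.py w17
```

```text
time_s: 21.15
tcp_pos: [0.438, -0.111, 0.048]
eef_rot: [-180.0, -0.1, 164.6]
contact_force: [-0.2, 0.2, 0.3]
gripper_width: 0.0874
[ 0.438 -0.111  0.048] [-1.7996e+02 -9.0000e-02  1.6457e+02]
```

View pics/w17.png

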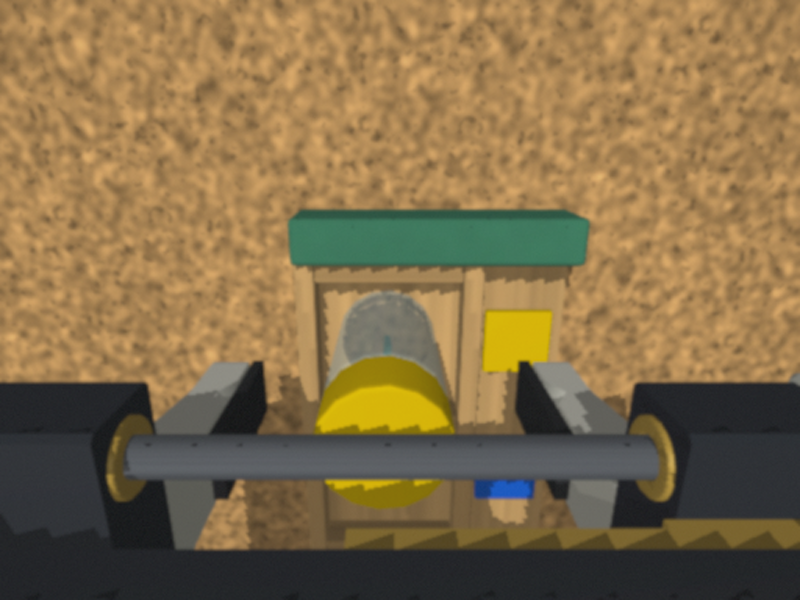

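Yellow is between the pads. Nudge −2 mm in x, close and lift.

```bash
python3 -m handwheel '[-0.2,0,0,0,0,0, -0.2,0,0,0,0,0, -0.2,0,0,0,0,0, -0.2,0,0,0,0,0, -0.2,0,0,0,0,0, -0.2,0,0,0,0,0, -0.2,0,0,0,0,0, -0.2,0,0,0,0,0]' 255 20;  python3 -m handwheel '[0,0,2,0,0,0, 0,0,6,0,0,0, 0,0,10,0,0,0, 0,0,14.5,0,0,0, 0,0,14.5,0,0,0,0,0,14.5,0,0,0]'; python3 go.py .6557 .1345 .19 163.4
```

```text
time_s: 22.0
tcp_pos: [0.4365, -0.1111, 0.0487]
eef_rot: [180.0, -0.0, 164.6]
contact_force: [-0.4, -0.3, 1.1]
gripper_width: 0.0394
time_s: 22.6
tcp_pos: [0.4368, -0.1109, 0.1944]
eef_rot: [179.9, 0.1, 164.5]
contact_force: [-0.6, -0.4, -2.7]
gripper_width: 0.0395
[21.89 24.54 -0.44] [-0.001  0.002 -0.02 ]
```

```bash
python3 -m handwheel '[21.9,24.6,0,0,0,-0.02, 21.9,24.6,0,0,0,-0.02, 21.9,24.6,0,0,0,-0.02, 21.9,24.6,0,0,0,-0.02, 21.9,24.6,0,0,0,-0.02, 21.9,24.6,0,0,0,-0.02, 21.9,24.6,0,0,0,-0.02, 21.9,24.6,0,0,0,-0.02]';python3 look.py w18; python3 go.py .6557 .1345 .05 163.4
```

```text
time_s: 23.4
tcp_pos: [0.6568, 0.1378, 0.1901]
eef_rot: [-179.9, -0.1, 163.5]
contact_force: [-1.5, -0.1, -2.6]
gripper_width: 0.0394
[0.6568 0.1378 0.1901] [-1.7992e+02 -9.0000e-02  1.6351e+02]
[  0.03  -0.18 -14.04] [ 0.001 -0.003 -0.001]
```

View pics/w18.png

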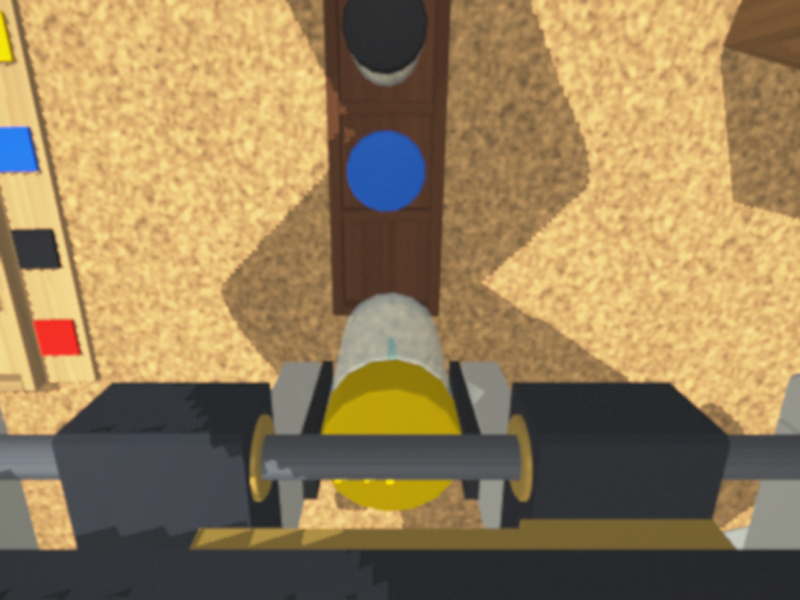

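Pocket 4 is ahead, the rack about 2 mm to the −y side of the tool. Lower with that correction.

```bash
python3 -m handwheel '[0,-0.3,-5,0,0,0, 0,-0.3,-9,0,0,0, 0,-0.3,-12,0,0,0, 0,-0.3,-13.5,0,0,0, 0,-0.3,-13.9,0,0,0, 0,-0.3,-13.9,0,0,0, 0,-0.3,-13.9,0,0,0]'; python3 look.py w19
```

```text
time_s: 24.15
tcp_pos: [0.6565, 0.1336, 0.0532]
eef_rot: [-180.0, -0.0, 163.5]
contact_force: [0.9, 0.5, -1.3]
gripper_width: 0.0396
[0.6565 0.1336 0.0532] [-179.99   -0.    163.48]
```

View pics/w19.png

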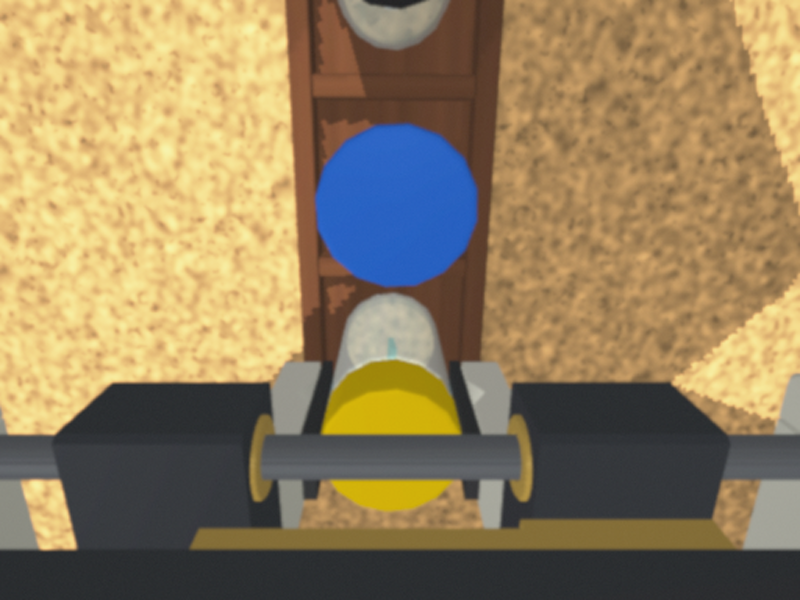

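Centred in the last pocket. Lower to the floor, release and raise.

```bash
python3 -m handwheel '[0,0.1,-0.2,0,0,0, 0,0.1,-0.4,0,0,0, 0,0.1,-0.4,0,0,0]'; python3 -m handwheel '[0,0,0,0,0,0, 0,0,0,0,0,0, 0,0,0,0,0,0, 0,0,0,0,0,0, 0,0,0,0,0,0, 0,0,0,0,0,0]' 0;  python3 -m handwheel '[0,0,2,0,0,0, 0,0,6,0,0,0, 0,0,10,0,0,0, 0,0,14,0,0,0, 0,0,18,0,0,0,0,0,18,0,0,0]'; python3 -m handwheel '[-12,-22,4,0,0,0, -12,-22,4,0,0,0, -12,-22,4,0,0,0, -12,-22,4,0,0,0, -12,-22,4,0,0,0, -12,-22,4,0,0,0, -12,-22,4,0,0,0, -12,-22,4,0,0,0]'; python3 - <<'E'
from plant import viewer
import cv2
for n in("top","scene"):
    c=viewer.capture(n);cv2.imwrite(f"pics/{n}9.png",cv2.resize(c["img"][:,:,::-1],(800,600),interpolation=cv2.INTER_CUBIC))
E
```

```text
time_s: 24.5
tcp_pos: [0.6566, 0.1348, 0.0495]
eef_rot: [180.0, 0.0, 163.5]
contact_force: [0.7, -0.5, -0.8]
gripper_width: 0.0392
time_s: 25.1
tcp_pos: [0.6566, 0.1349, 0.0496]
eef_rot: [180.0, 0.0, 163.5]
contact_force: [-0.7, 0.3, -0.2]
gripper_width: 0.0821
time_s: 25.7
tcp_pos: [0.6595, 0.1355, 0.2369]
eef_rot: [179.6, 0.5, 163.5]
contact_force: [0.7, 0.6, -0.1]
gripper_width: 0.0877
time_s: 26.5
tcp_pos: [0.5397, -0.0841, 0.2766]
eef_rot: [179.6, 0.5, 163.5]
contact_force: [0.2, 0.0, -0.9]
gripper_width: 0.0877
```

View pics/top9.png

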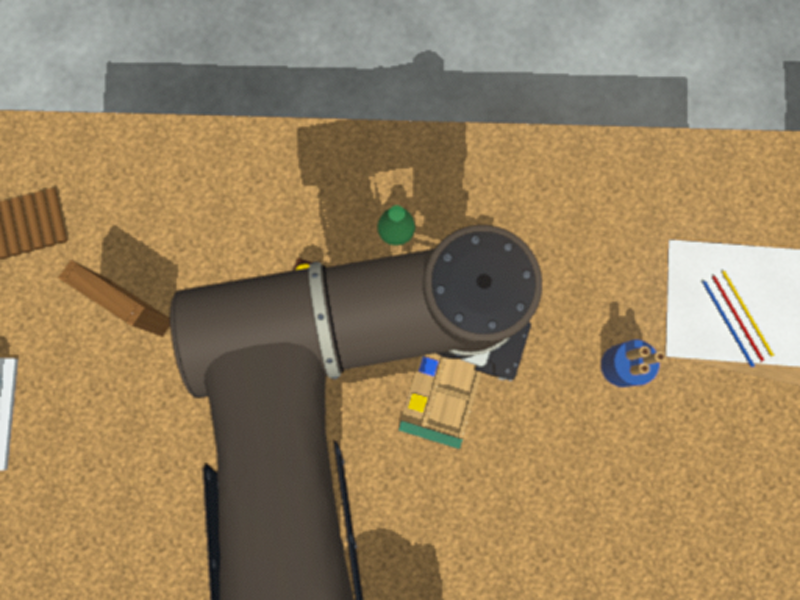

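View pics/scene9.png

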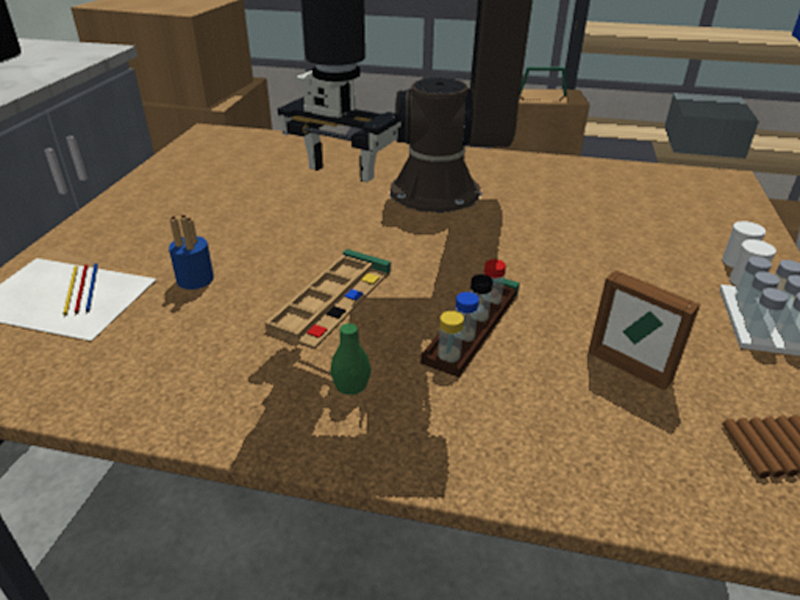

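The scene view shows red (494,268), black (481,284), blue (467,300) and yellow (452,320), all upright in the display rack from its green end. The bottle, frame and pot are at the same pixels as at the start, and the drying rack is empty. The arm is clear, so I'm handing in.

```bash
python3 -m handwheel '[0,0,0,0,0,0, 0,0,0,0,0,0, 0,0,0,0,0,0]'; python3 -c "
from plant import r
print(r.close_job())"
```

```text
time_s: 26.9
tcp_pos: [0.54, -0.0831, 0.2758]
eef_rot: [179.7, 0.4, 163.6]
contact_force: [-0.3, 0.5, -0.2]
gripper_width: 0.0877
the job is handed in; nothing more can be done
None
```

All four jars are on the display rack in reverse order. From its green end they run red, black, blue, yellow, each upright in its own pocket. I handed the job in at about 27 s of robot time; it reported no verdict.

- **Final scene picture:** the drying rack is empty, and the green bottle, frame and pot appear where they were at the start. The arm was clear above the table with the gripper open.
- **Final top picture:** the arm hid most of the display rack, so the final order and upright check rests on the scene picture and the wrist pictures taken after each of the first three placements.
- **Forces:** the readings printed after each move stayed under about 3 N.
- **Disagreement:** the top and wrist cameras differed by about 5 mm along the racks. I aimed between them. By the wrist camera, red stands about 4 mm from its pocket's middle, where a jar has 9 mm of room each way.

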